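Make up two demo game kits

TASK

Make up the two demo kits on the games table. The green tray gets the yellow card box in its long middle well, and the black figure and the white die in its square end wells, one at each end; the red tray gets the blue card box in its long middle well and the brass tin in either end well. Everything stands flat on the floor of its well, the same way up as it stands now, and the spare white card box, orange figure and purple die stay where they are.

Things in the scene. Friction and masses are not known exactly. Their poses are not given: they have to be found in the camera images.
- green_tray: fixed green tray, wells lined lighter green, 68 (x) x 226 (y) x 10 mm high, turned up to 15 degrees. Origin: centre of its underside; y along its length. Walls and floor 4 mm thick, wells 6 mm deep. In a row along y: middle well 60 (x) x 90 (y) mm inside, centred at y = 0; two square end wells 60 x 60 mm inside, centred at y = +79 and -79 mm; all at x = 0.
- red_tray: fixed red tray, wells lined lighter red, 68 (x) x 226 (y) x 10 mm high, turned up to 15 degrees. Origin: centre of its underside; y along its length. Walls and floor 4 mm thick, wells 6 mm deep. In a row along y: middle well 60 (x) x 90 (y) mm inside, centred at y = 0; two square end wells 60 x 60 mm inside, centred at y = +79 and -79 mm; all at x = 0.
- yellow_cards: loose yellow card box, 66 (its x) x 30 (its y) x 46 mm tall, standing on its long edge, about 90 g. Origin: centre of its underside; z up. It fits the long well only with its length along the tray.
- blue_cards: loose blue card box, 66 (its x) x 30 (its y) x 46 mm tall, standing on its long edge, about 90 g. Origin: centre of its underside; z up. It fits the long well only with its length along the tray.
- white_cards: loose white card box (spare: stays), 66 (its x) x 30 (its y) x 46 mm tall, standing on its long edge, about 90 g. Origin: centre of its underside; z up. It fits the long well only with its length along the tray.
- black_figure: loose black game figure: round foot 32 mm across and 6 mm thick, upright round body 22 mm across from 6 to 48 mm height, ball head, 63 mm tall in all, about 60 g. Origin: centre of its underside; z up.
- orange_figure: loose orange game figure (spare: stays): round foot 32 mm across and 6 mm thick, upright round body 22 mm across from 6 to 48 mm height, ball head, 63 mm tall in all, about 60 g. Origin: centre of its underside; z up.
- white_die: loose chunky white die with black pips, a 34 mm cube, five on top, about 50 g. Origin: centre of its underside; z up. x and y square to its faces.
- purple_die: loose chunky purple die (spare: stays) with white pips, a 34 mm cube, five on top, about 50 g. Origin: centre of its underside; z up. x and y square to its faces.
- brass_tin: loose closed round brass tin, 40 mm across, 40 mm tall, about 110 g. Origin: centre of its underside; z up.

How it is judged (in metres and radians):
At the end, for the whole second after the job is handed in: Both kits made up: card boxes within 17 mm across, 15 mm along of the middle wells' centres, turned under 0.6 rad; figure and die at opposite ends, tin at either, within 16 mm; all on the well floor (under 9 mm up), tilt under 0.15 rad, at rest; spares upright and moved under 30 mm (z of yellow_cards in the frame of green_tray between 0 and 0.009 m and angle between each of yellow_cards, black_figure, white_die, blue_cards, brass_tin, white_cards, orange_figure, purple_die's own z axis and vertical below 0.15 rad and linear speed of each of yellow_cards, black_figure, white_die, blue_cards, brass_tin below 0.02 m/s and z of black_figure in the frame of green_tray between 0 and 0.009 m and z of white_die in the frame of green_tray between 0 and 0.009 m and z of blue_cards in the frame of red_tray between 0 and 0.009 m and z of brass_tin in the frame of red_tray between 0 and 0.009 m and x of yellow_cards in the frame of green_tray between -0.017 and 0.017 m and y of yellow_cards in the frame of green_tray between -0.015 and 0.015 m and angle between the x axis of yellow_cards and the y axis of green_tray, either way round below 0.6 rad and x of blue_cards in the frame of red_tray between -0.017 and 0.017 m and y of blue_cards in the frame of red_tray between -0.015 and 0.015 m and angle between the x axis of blue_cards and the y axis of red_tray, either way round below 0.6 rad and ((x of black_figure in the frame of green_tray between -0.016 and 0.016 m and y of black_figure in the frame of green_tray between 0.063 and 0.095 m and x of white_die in the frame of green_tray between -0.016 and 0.016 m and y of white_die in the frame of green_tray between -0.095 and -0.063 m) or (x of black_figure in the frame of green_tray between -0.016 and 0.016 m and y of black_figure in the frame of green_tray between -0.095 and -0.063 m and x of white_die in the frame of green_tray between -0.016 and 0.016 m and y of white_die in the frame of green_tray between 0.063 and 0.095 m)) and ((x of brass_tin in the frame of red_tray between -0.016 and 0.016 m and y of brass_tin in the frame of red_tray between 0.063 and 0.095 m) or (x of brass_tin in the frame of red_tray between -0.016 and 0.016 m and y of brass_tin in the frame of red_tray between -0.095 and -0.063 m)) and distance of each of white_cards, orange_figure, purple_die from where it was at the start of the episode below 0.03 m); the robot touches nothing.
It fails at once if a spare (white card box, orange figure or purple die) is moved by more than 30 mm (distance of any of white_cards, orange_figure, purple_die from where it was at the start of the episode above 0.03 m).
It also fails if it takes over 120 s, if anything falls off the work surface, if the arm or the gripper's body presses on something with over 40 N, if the wrist force passes 120 N, or if a joint passes its speed limit or range.

ROBOT

A 6-joint arm with a two-finger parallel gripper is mounted at the origin on the work surface. World frame = base frame: x ahead of the robot, y to its left, z up, the work surface at z = 0. Lengths are in mm, angles in rad, forces in N, time in s.
With the tool pointing down it reaches from about 250 to 725 mm from the base axis. Payload 4 kg.
Tool frame: the origin (TCP) lies on the front face of the gripper's body, between the roots of the fingers; the fingertips stand 73 mm ahead of it and the grasp point (between the pads) lies 54 mm ahead of it; z points along the fingers, y is the line along which they close (so a half turn about z gives the same grasp; the last joint's range is limited). The gripper opens to 85 mm and grips with 20 to 120 N. Pads are 22 mm wide; open, the fingers measure 114 mm over their backs; the gripper's body (76 mm by 85 mm) begins 54 mm behind the grasp point. The pads swing forward as they close: fully open they stand 13 mm farther back than shut.
Start: joints at [-1.155, 0.241, 0.005, 1.335, 0, 1.571], TCP at [201.959, -457.397, 303.906] pointing down, gripper open.
Joint ranges: [-2.72, 2.72], [-1.05, 1.87], [-1.09, 1.28], [-1.99, 2.15], [-1.42, 1.44], [-3.14, 3.14]. Speed limits (rad/s): [2.79, 2.79, 3.14, 3.14, 3.14, 3.14].

INTERFACE

Orientations are given as a 3x3 rotation matrix whose columns are the frame's x, y, z axes.
In Python, from bench import r, vision, workorder gives the robot as it stands.
- The arm moves only by the shell command python3 -m crank 'ROWS' [FORCE]. ROWS is JSON, a list of rows, each a list of 3 entries, a list of its own where there are three numbers: the shift along the world's x, y, z in cm, then the turn, a rotation vector about the world's x, y, z in rad, then the opening, from 0 (shut) to 1 (fully open). A call has 1 to 12 rows; each row is the pose to reach, as a shift and turn from the pose commanded when the call began; what a row does not reach only later rows make up. A row lasts 1/12 s, in which the tool goes at most 41.7 mm and 7.16 degrees, less where a joint would pass 70% of its speed; a pose out of reach is approached as far as the arm can. A call with a gripper value outside its range is refused whole. The fingers move at their own pace and stop on an object; FORCE is the grip in N (left out, the last holds). Time passes only in rows, so rows that repeat a pose let the fingers close. It gives the time, the measured TCP pose, the force, the opening and the grip force at its end, in the units of the state.
- r.get_obs(): the state, without advancing time (a new reading comes with each control period).
- vision.read_camera(name): name is "scene" or "top" or "wrist"; returns a dict with "color" (400x640x3 uint8, blue, green, red), "fx", "fy", "cx", "cy" (pixels), "origin" and "attitude" of the camera in the world. Camera axes: x right, y down, z forward; pixel columns grow to the right and rows downward; lengths in mm; the calibration is good to about 2 mm. A picture is of the moment at which its call begins. There is no depth.
- workorder.sign_off(): hands the job in; it is judged then, once.
The state is a dict: "clock": time; "q": joint angles; "joint_vel": joint speeds; "joint_efforts": joint torques, N m; "eef_pos": TCP position; "eef_rot": TCP orientation; "ft_force": force on the tool from outside, world axes, zero at the start; "torque": the same for the moment, N m; "width": finger opening in mm; "grasp_force": force on a finger pad.
Only numpy, scipy, OpenCV 4.12 (cv2) and the standard library are available. Lean on these libraries where they do the work, as an engineer would, in place of code of your own. Each camera call takes 0.05 s, during which the arm holds its last target. There are 200 camera calls.

## Working session

There is one attempt and no reset: what is moved stays moved. The work goes in short steps, Python scripts to look and compute and a shell command to move; the robot and the scene stay as the last step left them, time stands still between calls to the robot, and variables do not carry over. Pictures are saved under pics/ and viewed, at most 14 in all, crops included, and the job is handed in when it is done.

```bash
ls; mkdir -p pics
python3 - <<'E'
from bench import r,vision
import cv2
for n in("top","scene"):
    d=vision.read_camera(n); cv2.imwrite(f"pics/{n}0.png",d["color"])
    print(n,[d[k] for k in("fx","fy","cx","cy")],d["origin"],d["attitude"])
o=r.get_obs();print(o["clock"],o["eef_pos"],o["eef_rot"],o["width"])
E
```

```text
pics
top [470.53515547904584, 470.53515547904584, 322.47899872308324, 205.23863661871513] [ 288.51402479   14.17373397 1293.21369241] [[-0.02289544 -0.97637185  0.21488093]
 [-0.99973596  0.0227794  -0.00301671]
 [-0.00194943 -0.21489327 -0.97663559]]
scene [465.28164217929816, 465.28164217929816, 311.15775049735674, 201.1206818270839] [1264.9468805 -358.538482   842.9040436] [[ 0.46034278  0.63443039 -0.62095298]
 [ 0.8877252  -0.32477433  0.32629069]
 [ 0.00533914 -0.70144117 -0.71270736]]
0.1 [ 201.80739733 -456.99388543  303.08979953] [[ 9.14791170e-01  4.03926356e-01 -7.83934962e-04]
 [ 4.03927117e-01 -9.14789478e-01  1.75927476e-03]
 [-6.51801095e-06 -1.92602160e-03 -9.99998145e-01]] 85.14338424572951
```

View pics/top0.png

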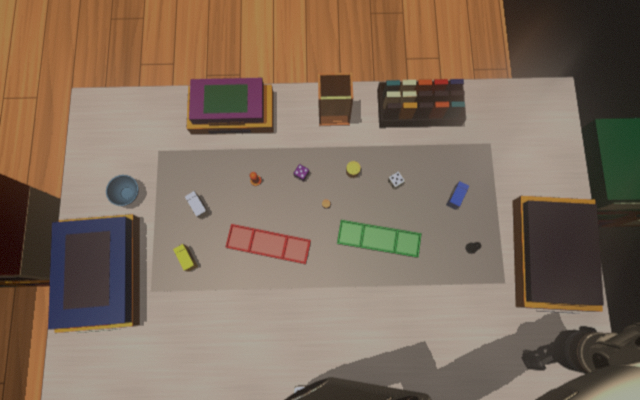

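View pics/scene0.png

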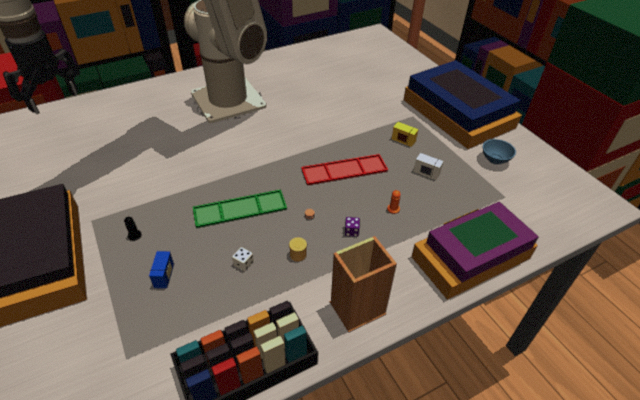

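The top view shows black figure (473,247), blue box (459,195), white die (397,180), tin (354,169), purple die (301,172), orange figure (255,179), white box (196,204), yellow box (184,257), red tray (268,244) and green tray (379,239). A small unlisted copper disc sits at (326,204). The scene view agrees with this.

```bash
cat > h.py <<'E'
import numpy as np,cv2
from bench import r,vision
def cast(d,uv,z):
    uv=np.atleast_2d(np.asarray(uv,float));A=np.array(d["attitude"]);o=np.array(d["origin"])
    v=np.c_[(uv[:,0]-d["cx"])/d["fx"],(uv[:,1]-d["cy"])/d["fy"],np.ones(len(uv))]@A.T
    return o+v*((z-o[2])/v[:,2])[:,None]
def ray(d,uv):
    p=cast(d,uv,0)[0];o=np.array(d["origin"]);return o,(p-o)/np.linalg.norm(p-o)
H=dict(yellow=(24,34,120,46),blue=(105,125,120,46),tin=(20,32,90,40),purple=(130,165,60,34),orange=(2,13,150,63),green=(45,80,80,10),red=None)
def mask(im,n):
    hsv=cv2.cvtColor(im,cv2.COLOR_BGR2HSV);h,s,v=cv2.split(hsv)
    m={"yellow":(h>=24)&(h<=34)&(s>140)&(v>60),"blue":(h>=105)&(h<=125)&(s>140)&(v>50),"tin":(h>=18)&(h<=32)&(s>90)&(v>60),
     "purple":(h>=128)&(h<=165)&(s>60),"orange":(h>=2)&(h<=13)&(s>170),"green":(h>=45)&(h<=80)&(s>80),
     "red":((h<=5)|(h>=174))&(s>110),"white":(s<50)&(v>135),"black":(v<40)}[n]
    return m.astype(np.uint8)*255
def blob(im,n,box):
    x0,y0,x1,y1=box;m=np.zeros(im.shape[:2],np.uint8);m[y0:y1,x0:x1]=mask(im,n)[y0:y1,x0:x1]
    m=cv2.morphologyEx(m,cv2.MORPH_CLOSE,np.ones((3,3)))
    c,_=cv2.findContours(m,cv2.RETR_EXTERNAL,cv2.CHAIN_APPROX_NONE)
    if not c:return None
    return max(c,key=cv2.contourArea)[:,0].astype(float)
def rect(d,c,z):
    p=cast(d,c,z)[:,:2].astype(np.float32);(x,y),(w,h),a=cv2.minAreaRect(p)
    if w<h:w,h,a=h,w,a+90
    return np.round([x,y,w,h,(a+90)%180-90],1)
E
cat > m1.py <<'E'
from h import *
d=vision.read_camera("top");s=vision.read_camera("scene")
L=[("black_fig","black",(462,235,486,258),(118,210,145,242),63),("blue","blue",(445,178,475,212),(145,245,180,292),46),("wdie","white",(384,168,410,192),(228,244,258,275),34),
("tin","tin",(342,158,366,180),(284,235,312,262),40),("pdie","purple",(290,162,314,184),(342,214,364,238),34),("orange","orange",(244,168,266,190),(384,186,406,216),63),
("wcards","white",(180,188,212,222),(412,150,446,180),46),("yellow","yellow",(170,240,198,274),(390,120,420,147),46),
("green","green",(330,212,430,262),None,10),("red","red",(220,218,316,268),None,10)]
for n,c,b,b2,h in L:
    k=blob(d["color"],c,b);M=cv2.moments(k.astype(np.float32)[:,None]);cu=(M["m10"]/M["m00"],M["m01"]/M["m00"])
    z=h if b2 is None else h/2
    out=[n,np.round(cu,1),"cast",cast(d,cu,z)[0][:2].round(1),"rect",rect(d,k,z)]
    if b2:
        k2=blob(s["color"],c,b2)
        if k2 is not None and len(k2)>5:
            M=cv2.moments(k2.astype(np.float32)[:,None]);c2=(M["m10"]/M["m00"],M["m01"]/M["m00"])
            (o1,v1),(o2,v2)=ray(d,cu),ray(s,c2)
            t=np.linalg.lstsq(np.c_[v1,-v2],o2-o1,rcond=None)[0];p,q=o1+t[0]*v1,o2+t[1]*v2
            out+=["tri",((p+q)/2).round(1),"gap",np.linalg.norm(p-q).round(1)]
    print(*out)
a=cv2.resize(d["color"][140:300,150:510],None,fx=2.2,fy=2.2,interpolation=cv2.INTER_CUBIC)
cv2.imwrite("pics/crop1.png",a)
E
python3 m1.py
```

```text
Traceback (most recent call last):
  File "m1.py", line 8, in <module>
    k=blob(d["color"],c,b);M=cv2.moments(k.astype(np.float32)[:,None]);cu=(M["m10"]/M["m00"],M["m01"]/M["m00"])
                                         ^^^^^^^^
AttributeError: 'NoneType' object has no attribute 'astype'
```

```bash
sed -i 's/^    k=blob(d\["color"\],c,b);/    k=blob(d["color"],c,b)\n    if k is None: print(n,"none",cv2.cvtColor(d["color"],cv2.COLOR_BGR2HSV)[b[1]+4:b[3]-4:4,(b[0]+b[2])\/\/2].tolist());continue\n    /' m1.py; python3 m1.py
```

```text
black_fig none [[15, 40, 129], [13, 39, 59], [13, 48, 48], [15, 43, 48]]
blue [455.  198.8] cast [ 577.7 -357.4] rect [ 581.4 -356.9   31.3   22.    -1.3] tri [ 578.9 -364.9   13.8] gap 9.5
wdie [396.7 178.2] cast [ 642.1 -200.2] rect [ 642.5 -199.9   36.    35.6  -60.1] tri [ 637.1 -197.9   34.4] gap 1.5
tin [353.  167.9] cast [674.3 -78.4] rect [674.2 -78.3  41.2  39.5  -1.9] tri [668.8 -77.9  37.2] gap 1.6
pdie [300.9 171.6] cast [668.   68.8] rect [668.2  69.2  35.1  34.8 -31. ] tri [665.8  66.9  21.5] gap 3.9
orange [253.  175.5] cast [655.4 201.8] rect [655.4 201.8  14.5  13.8  43.6] tri [653.7 197.9  29.1] gap 9.4
wcards [193.2 203.7] cast [580.6 367.7] rect [578.6 361.7  98.1  86.4   1.6] tri [574.7 359.8  43.5] gap 4.8
yellow [183.7 257.1] cast [433.4 388.3] rect [433.5 387.9  66.9  29.5  28.2] tri [431.2 382.5  43.3] gap 0.5
green [379.  238.1] cast [ 474.8 -143. ] rect [ 475.2 -142.5  224.8   67.    78.9]
red [267.8 243.4] cast [467.1 162.6] rect [467.4 163.  226.   67.2  77. ]
```

View pics/crop1.png

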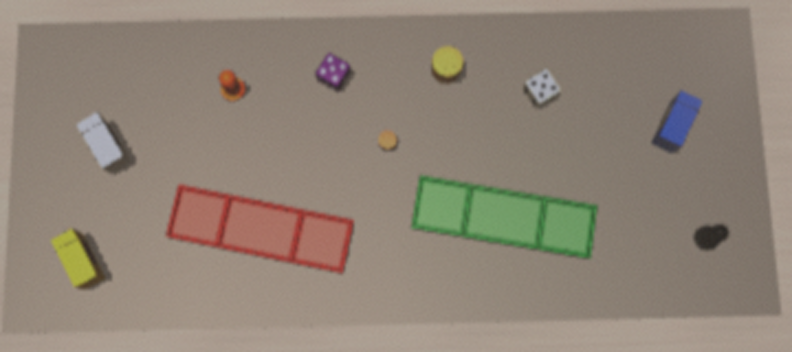

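The crop agrees. The yellow, die and tin masks cover top faces only (tri z ≈ top), so I'll cast those at top height. The blue and black masks still need fixing.

```bash
cat > m2.py <<'E'
from h import *
d=vision.read_camera("top");im=d["color"];hsv=cv2.cvtColor(im,cv2.COLOR_BGR2HSV)
print(hsv[186:206:4,459].tolist(),hsv[196,450:472:3].tolist())
def m(sel,b):
    k=np.zeros(im.shape[:2],np.uint8);k[b[1]:b[3],b[0]:b[2]]=(sel*255).astype(np.uint8)[b[1]:b[3],b[0]:b[2]]
    c=max(cv2.findContours(k,cv2.RETR_EXTERNAL,cv2.CHAIN_APPROX_NONE)[0],key=cv2.contourArea);return c[:,0].astype(float)
h,s,v=cv2.split(hsv)
k=m((h>100)&(h<130)&(s>110)&(v>75),(443,176,477,214));print("blue",rect(d,k,46),len(k))
k=m(v<35,(460,233,488,262));print("black",k.min(0),k.max(0),rect(d,k,30))
print("foot",cast(d,(470.9,248.2),5)[0].round(),"head",cast(d,(477.3,245),56)[0].round())
for n,c,b,z in[("wdie","white",(384,168,410,192),34),("tin","tin",(342,158,366,180),40),("yellow","yellow",(170,240,198,274),46)]:
    print(n,rect(d,blob(im,c,b),z))
print("disc",cast(d,(326.2,203.8),10)[0].round())
E
python3 m2.py
```

```text
[[115, 122, 140], [115, 136, 150], [115, 138, 152], [114, 142, 151], [114, 138, 153]] [[17, 47, 87], [114, 140, 151], [114, 144, 151], [115, 138, 152], [115, 134, 152], [10, 26, 119], [15, 40, 126], [13, 38, 127]]
blue [ 586.6 -362.4   62.9   27.4  -29.9] 55Traceback (most recent call last):
  File "m2.py", line 9, in <module>
    k=m(v<35,(460,233,488,262));print("black",k.min(0),k.max(0),rect(d,k,30))
  File "m2.py", line 6, in m
    c=max(cv2.findContours(k,cv2.RETR_EXTERNAL,cv2.CHAIN_APPROX_NONE)[0],key=cv2.contourArea);return c[:,0].astype(float)
ValueError: max() iterable argument is empty
```

```bash
sed -i 's/v<35/(v<62)\&(s<90)/' m2.py; python3 m2.py | tail -6
```

```text
black [466. 243.] [480. 252.] [ 440.5 -392.6   38.3   24.3   88.7]
foot [ 442. -395.    5.] head [ 444. -396.   56.]
wdie [ 637.8 -197.4   36.3   35.3  -64.3]
tin [668.1 -76.8  40.6  38.9  -1.9]
yellow [431.1 381.2  66.1  29.   28.2]
disc [575.  -0.  10.]
```

```bash
python3 -m crank '[[[24.1,6.2,-10],[0,0,0.1],1],[[24.1,6.2,-10],[0,0,0.1],1],[[24.1,6.2,-10],[0,0,0.1],1],[[24.1,6.2,-10],[0,0,0.1],1],[[24.1,6.2,-10],[0,0,0.1],1],[[24.1,6.2,-10],[0,0,0.1],1],[[24.1,6.2,-10],[0,0,0.1],1],[[24.1,6.2,-10],[0,0,0.1],1],[[24.1,6.2,-10],[0,0,0.1],1],[[24.1,6.2,-10],[0,0,0.1],1]]' 40
cat > w.py <<'E'
import sys
from h import *
d=vision.read_camera("wrist");cv2.imwrite(f"pics/{sys.argv[1]}.png",d["color"])
o=r.get_obs();R=o["eef_rot"];print(o["clock"],o["eef_pos"].round(1) if hasattr(o["eef_pos"],"round") else o["eef_pos"],"yaw",np.degrees(np.arctan2(R[1][1],R[0][1])).round(1),"q",np.degrees(o["q"]).round(),o["width"],o["grasp_force"])
print(d["fx"],d["cx"],d["cy"],np.round(d["origin"],1),np.round(d["attitude"],3).tolist())
E
python3 w.py w1
```

```text
clock: 1.23
eef_pos: [442.3, -395.7, 204.2]
eef_rot: [[0.87, 0.493, -0.001], [0.493, -0.87, -0.0], [-0.001, -0.0, -1.0]]
ft_force: [-0.8, -1.3, 0.3]
width: 85.3
grasp_force: 0.0
1.2833 [ 442.  -396.1  204.6] yaw -60.5 q [-42.  28.   5.  68.  -0. 109.] 85.48789395640969 0.0
312.7289784445105 322.4980583085259 199.4383625079613 [ 503.2 -361.5  273.2] [[0.493, -0.836, -0.241], [-0.87, -0.473, -0.137], [0.0, 0.278, -0.961]]
```

View pics/w1.png

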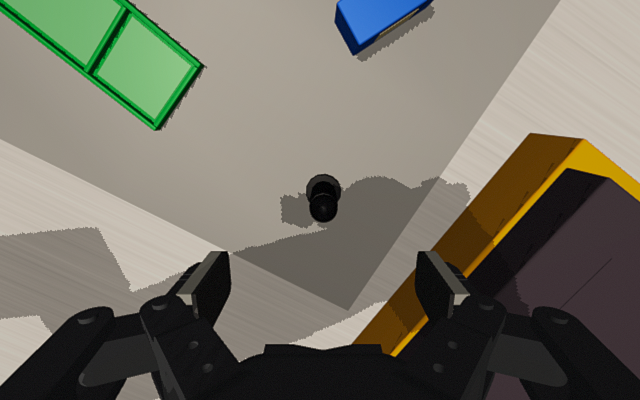

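The wrist view shows the figure with its foot near (323,188) and head near (323,209), midway between the fingers. The box at the right is clear of them.

```bash
cat >> h.py <<'E'
def wcast(uv,z,d=None):
    d=d or vision.read_camera("wrist");return cast(d,uv,z)[:,:2].round(1)
E
python3 -c "
from h import *
d=vision.read_camera('wrist');print(wcast([(323,189)],3,d),wcast([(323,209)],56,d));print(r.get_obs()['eef_pos'])"
```

```text
[[ 443.7 -396.2]] [[ 442.2 -396.9]]
[ 441.8896759  -396.26325768  204.86142969]
```

```bash
python3 -m crank '[[[0,0,-4],[0,0,0],1],[[0,0,-8],[0,0,0],1],[[0,0,-11],[0,0,0],0.8],[[0,0,-12.2],[0,0,0],0.7],[[0,0,-12.2],[0,0,0],0.5],[[0,0,-12.2],[0,0,0],0.2],[[0,0,-12.2],[0,0,0],0.1],[[0,0,-12.2],[0,0,0],0.1],[[0,0,-12.2],[0,0,0],0.1],[[0,0,-12.2],[0,0,0],0.1],[[0,0,-12.2],[0,0,0],0.1],[[0,0,-12.2],[0,0,0],0.1]]' 40
```

```text
clock: 2.33
eef_pos: [443.9, -396.7, 84.3]
eef_rot: [[0.87, 0.493, 0.003], [0.493, -0.87, -0.004], [0.001, 0.005, -1.0]]
ft_force: [-1.8, -0.9, 7.3]
width: 21.0
grasp_force: 39.5
```

```bash
python3 -m crank '[[[0,0,3],[0,0,0],0.1],[[0.4,2,6],[0,0,0.1],0.1],[[1.7,17.5,6],[0,0,0.86],0.1],[[1.7,17.5,6],[0,0,0.86],0.1],[[1.7,17.5,6],[0,0,0.86],0.1],[[1.7,17.5,6],[0,0,0.86],0.1],[[1.7,17.5,6],[0,0,0.86],0.1],[[1.7,17.5,6],[0,0,0.86],0.1],[[1.7,17.5,6],[0,0,0.86],0.1],[[1.7,17.5,6],[0,0,0.86],0.1],[[1.7,17.5,6],[0,0,0.86],0.1],[[1.7,17.5,6],[0,0,0.86],0.1]]'; python3 w.py w2
```

```text
clock: 3.33
eef_pos: [460.0, -220.8, 142.0]
eef_rot: [[0.196, 0.981, 0.0], [0.981, -0.196, -0.0], [0.0, 0.0, -1.0]]
ft_force: [0.3, 0.3, -0.4]
width: 21.1
grasp_force: 39.3
3.3833 [ 459.9 -220.8  141.9] yaw -11.3 q [-26.  22. -13.  54.   0.  76.] 20.886352054094612 39.31734502315521
312.7289784445105 322.4980583085259 199.4383625079613 [ 473.2 -152.2  211. ] [[0.981, -0.189, -0.053], [-0.196, -0.942, -0.272], [0.001, 0.278, -0.961]]
```

View pics/w2.png

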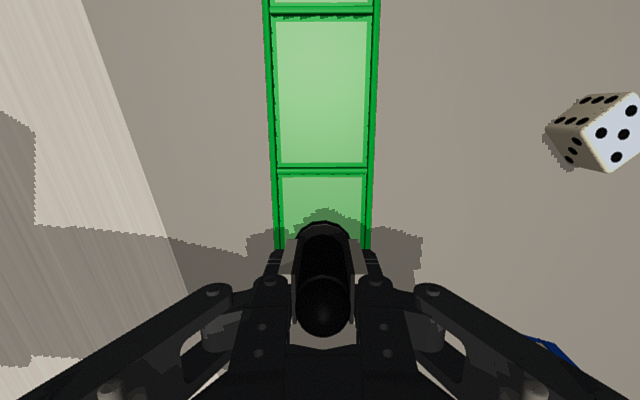

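The held figure is over the end well and the tray edges run parallel to the fingers (tray centre line at column ~322).

```bash
python3 -m crank '[[[0,0,-3],[0,0,0],0.1],[[0,0,-4.5],[0,0,0],0.1],[[0,0,-5.5],[0,0,0],0.1],[[0,0,-5.5],[0,0,0],0.1],[[0,0,-5.5],[0,0,0],0.5],[[0,0,-5.5],[0,0,0],0.6],[[0,0,-5.5],[0,0,0],0.6],[[0,0,-3.5],[0,0,0],0.6],[[0,0,0],[0,0,0],0.7],[[0,0,4],[0,0,0],0.7],[[0,0,4],[0,0,0],0.7]]'
python3 -m crank '[[[17.8,2.3,1],[0,0,-0.9],0.7],[[17.8,2.3,1],[0,0,-0.9],0.7],[[17.8,2.3,1],[0,0,-0.9],0.7],[[17.8,2.3,1],[0,0,-0.9],0.7],[[17.8,2.3,1],[0,0,-0.9],0.7],[[17.8,2.3,1],[0,0,-0.9],0.7],[[17.8,2.3,1],[0,0,-0.9],0.7],[[17.8,2.3,1],[0,0,-0.9],0.7],[[17.8,2.3,1],[0,0,-0.9],0.7],[[17.8,2.3,1],[0,0,-0.9],0.7]]'; python3 w.py w3
```

```text
clock: 4.3
eef_pos: [463.9, -222.3, 189.5]
eef_rot: [[0.194, 0.981, 0.012], [0.981, -0.194, -0.006], [-0.003, 0.013, -1.0]]
ft_force: [0.9, -1.9, 0.7]
width: 59.6
grasp_force: 0.0
clock: 5.13
eef_pos: [637.8, -197.5, 191.9]
eef_rot: [[0.888, 0.46, 0.0], [0.46, -0.888, 0.0], [0.0, -0.0, -1.0]]
ft_force: [1.2, 0.8, -0.3]
width: 59.6
grasp_force: 0.0
5.1833 [ 637.8 -197.6  192.1] yaw -62.6 q [-17.  36.  18.  72.   0. 135.] 60.014610109961886 0.0
312.7289784445105 322.4980583085259 199.4383625079613 [ 700.  -165.7  260.9] [[0.46, -0.853, -0.246], [-0.888, -0.442, -0.128], [0.0, 0.277, -0.961]]
```

View pics/w3.png

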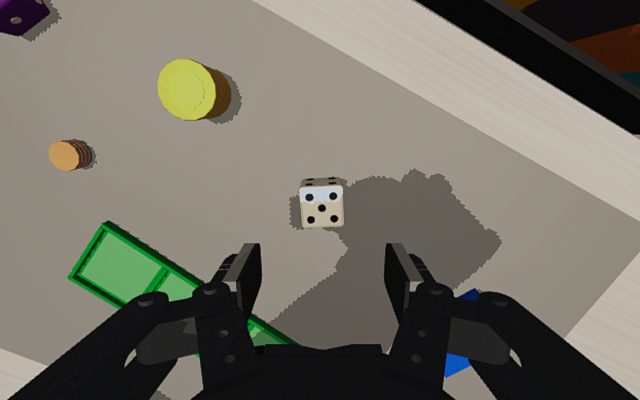

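The die's top face is square to the fingers, centred near (322,207). The tin's top is near (185,89).

```bash
python3 -c "
from h import *
d=vision.read_camera('wrist');print(wcast([(322,207)],34,d),wcast([(187,90)],40,d));print(r.get_obs()['eef_pos'])"
python3 -m crank '[[[0,0,-4],[0,0,0],0.7],[[0,0,-8],[0,0,0],0.7],[[0,0,-10],[0,0,0],0.7],[[0,0,-11.1],[0,0,0],0.7],[[0,0,-11.1],[0,0,0],0.5],[[0,0,-11.1],[0,0,0],0.3],[[0,0,-11.1],[0,0,0],0.2],[[0,0,-11.1],[0,0,0],0.2],[[0,0,-11.1],[0,0,0],0.2],[[0,0,-11.1],[0,0,0],0.2],[[0,0,-8],[0,0,0],0.2],[[0,0,-5],[0,0,0],0.2]]'
```

```text
[[ 636.3 -198.3]] [[669.4 -79.7]]
[ 637.75375763 -197.59295851  192.09905437]
clock: 6.23
eef_pos: [636.3, -196.9, 140.5]
eef_rot: [[0.889, 0.458, -0.005], [0.458, -0.889, 0.002], [-0.004, -0.004, -1.0]]
ft_force: [0.9, -0.4, -0.1]
width: 33.3
grasp_force: 43.9
```

```bash
python3 -m crank '[[[-14.8,13.2,0.5],[0,0,0.9],0.2],[[-14.8,13.2,0.5],[0,0,0.9],0.2],[[-14.8,13.2,0.5],[0,0,0.9],0.2],[[-14.8,13.2,0.5],[0,0,0.9],0.2],[[-14.8,13.2,0.5],[0,0,0.9],0.2],[[-14.8,13.2,0.5],[0,0,0.9],0.2],[[-14.8,13.2,0.5],[0,0,0.9],0.2],[[-14.8,13.2,0.5],[0,0,0.9],0.2],[[-14.8,13.2,0.5],[0,0,0.9],0.2],[[-14.8,13.2,0.5],[0,0,0.9],0.2]]'
python3 -m crank '[[[0,0,-3],[0,0,0],0.2],[[0,0,-5],[0,0,0],0.2],[[0,0,-6.1],[0,0,0],0.2],[[0,0,-6.1],[0,0,0],0.2],[[0,0,-6.1],[0,0,0],0.5],[[0,0,-6.1],[0,0,0],0.6],[[0,0,-6.1],[0,0,0],0.6],[[0,0,-4],[0,0,0],0.6],[[0,0,0],[0,0,0],0.7],[[0,0,4],[0,0,0],0.7],[[0,0,4],[0,0,0],0.7]]'
```

```text
clock: 7.07
eef_pos: [490.4, -65.6, 147.3]
eef_rot: [[0.196, 0.981, 0.001], [0.981, -0.196, -0.0], [0.0, 0.001, -1.0]]
ft_force: [0.4, 0.2, -0.3]
width: 33.1
grasp_force: 43.9
clock: 7.98
eef_pos: [494.4, -66.1, 194.6]
eef_rot: [[0.195, 0.981, 0.014], [0.981, -0.195, -0.002], [0.001, 0.014, -1.0]]
ft_force: [1.9, 0.1, 0.3]
width: 59.8
grasp_force: 0.0
```

```bash
python3 -m crank '[[[17.8,-1.3,0],[0,0,0],0.7],[[17.8,-1.3,0],[0,0,0],0.7],[[17.8,-1.3,0],[0,0,0],0.7],[[17.8,-1.3,0],[0,0,0],0.7],[[17.8,-1.3,0],[0,0,0],0.7],[[17.8,-1.3,0],[0,0,0],0.7],[[17.8,-1.3,0],[0,0,0],0.75],[[17.8,-1.3,0],[0,0,0],0.75],[[17.8,-1.3,0],[0,0,0],0.75]]';python3 w.py w4
```

```text
clock: 8.73
eef_pos: [666.8, -78.4, 187.2]
eef_rot: [[0.194, 0.981, -0.001], [0.981, -0.194, 0.0], [-0.0, -0.001, -1.0]]
ft_force: [-0.3, 0.7, 0.4]
width: 64.1
grasp_force: 0.0
8.7833 [666.9 -78.4 187.5] yaw -11.2 q [-7. 37. 19. 72.  0. 94.] 64.01152851458124 0.0
312.7289784445105 322.4980583085259 199.4383625079613 [680.   -9.7 256.2] [[0.981, -0.187, -0.054], [-0.194, -0.942, -0.272], [0.0, 0.278, -0.961]]
```

View pics/w4.png

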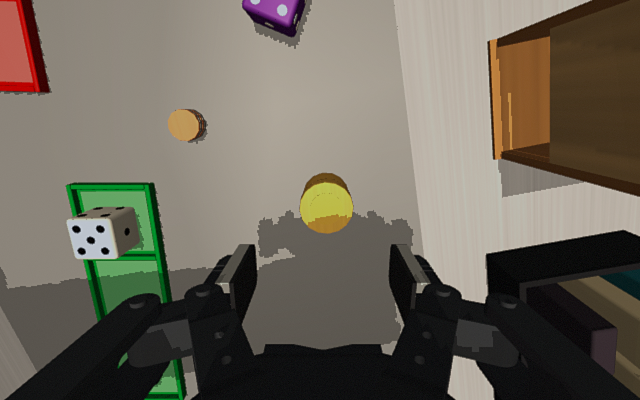

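The tin's top is at (326,207), centred between the fingers, and the die stands five-up inside the green end well.

```bash
python3 -c "
from h import *
d=vision.read_camera('wrist');print(wcast([(326,207)],40,d));print(r.get_obs()['eef_pos'])"
python3 -m crank '[[[0.1,0,-4],[0,0,0],0.75],[[0.1,0,-8],[0,0,0],0.75],[[0.1,0,-9.5],[0,0,0],0.75],[[0.1,0,-10.5],[0,0,0],0.75],[[0.1,0,-10.5],[0,0,0],0.5],[[0.1,0,-10.5],[0,0,0],0.3],[[0.1,0,-10.5],[0,0,0],0.3],[[0.1,0,-10.5],[0,0,0],0.3],[[0.1,0,-10.5],[0,0,0],0.3],[[0.1,0,-10.5],[0,0,0],0.3],[[0.1,0,-7],[0,0,0],0.3],[[0.1,0,-4],[0,0,0],0.3]]' 40
```

```text
[[669.4 -77.2]]
[667.02962207 -78.39232306 187.66175167]
clock: 9.83
eef_pos: [667.5, -78.2, 145.9]
eef_rot: [[0.194, 0.981, -0.005], [0.981, -0.194, 0.001], [-0.0, -0.005, -1.0]]
ft_force: [0.8, -0.1, -0.7]
width: 38.7
grasp_force: 40.6
```

```bash
python3 -m crank '[[[-22,16.4,0],[0,0,-0.03],0.3],[[-22,16.4,0],[0,0,-0.03],0.3],[[-22,16.4,0],[0,0,-0.03],0.3],[[-22,16.4,0],[0,0,-0.03],0.3],[[-22,16.4,0],[0,0,-0.03],0.3],[[-22,16.4,0],[0,0,-0.03],0.3],[[-22,16.4,0],[0,0,-0.03],0.3],[[-22,16.4,0],[0,0,-0.03],0.3],[[-22,16.4,0],[0,0,-0.03],0.3],[[-22,16.4,0],[0,0,-0.03],0.3],[[-22,16.4,0],[0,0,-0.03],0.3]]'
python3 -m crank '[[[0,0,-3],[0,0,0],0.3],[[0,0,-5],[0,0,0],0.3],[[0,0,-6],[0,0,0],0.3],[[0,0,-6],[0,0,0],0.3],[[0,0,-6],[0,0,0],0.5],[[0,0,-6],[0,0,0],0.65],[[0,0,-6],[0,0,0],0.65],[[0,0,-4],[0,0,0],0.65],[[0,0,0],[0,0,0],0.7],[[0,0,4],[0,0,0],0.7],[[0,0,4],[0,0,0],0.7]]'
```

```text
clock: 10.75
eef_pos: [450.5, 85.3, 147.5]
eef_rot: [[0.224, 0.975, 0.002], [0.975, -0.224, 0.0], [0.001, 0.002, -1.0]]
ft_force: [0.7, 0.2, -1.5]
width: 38.4
grasp_force: 40.8
clock: 11.67
eef_pos: [453.5, 86.3, 194.4]
eef_rot: [[0.223, 0.975, 0.014], [0.975, -0.224, 0.003], [0.006, 0.013, -1.0]]
ft_force: [1.6, -0.0, 0.6]
width: 59.8
grasp_force: 0.0
```

```bash
python3 -m crank '[[[-1,15,0.5],[0,0,1.15],0.7],[[-1,15,0.5],[0,0,1.15],0.7],[[-1,15,0.5],[0,0,1.15],0.7],[[-1,15,0.5],[0,0,1.15],0.7],[[-1,15,0.5],[0,0,1.15],0.7],[[-1,15,0.5],[0,0,1.15],0.7],[[-1,15,0.5],[0,0,1.15],0.7],[[-1,15,0.5],[0,0,1.15],0.7],[[-1,15,0.5],[0,0,1.15],0.7],[[-1,15,0.5],[0,0,1.15],0.7]]'
python3 -m crank '[[[-0.8,14.6,0],[0,0,1.14],0.7],[[-0.8,14.6,0],[0,0,1.14],0.7],[[-0.8,14.6,0],[0,0,1.14],0.7],[[-0.8,14.6,0],[0,0,1.14],0.7],[[-0.8,14.6,0],[0,0,1.14],0.7],[[-0.8,14.6,0],[0,0,1.14],0.7],[[-0.8,14.6,0],[0,0,1.14],0.7],[[-0.8,14.6,0],[0,0,1.14],0.7],[[-0.8,14.6,0],[0,0,1.14],0.7],[[-0.8,14.6,0],[0,0,1.14],0.7],[[-0.8,14.6,0],[0,0,1.14],0.7]]';python3 w.py w5
```

```text
clock: 12.5
eef_pos: [439.3, 235.7, 192.2]
eef_rot: [[-0.8, 0.6, 0.001], [0.6, 0.8, 0.0], [-0.0, 0.001, -1.0]]
ft_force: [-0.1, -0.2, -0.6]
width: 60.2
grasp_force: 0.0
clock: 13.42
eef_pos: [431.1, 381.6, 192.0]
eef_rot: [[-0.882, -0.471, 0.0], [-0.471, 0.882, 0.0], [-0.0, 0.0, -1.0]]
ft_force: [-0.6, 0.8, -0.6]
width: 60.1
grasp_force: 0.0
13.4667 [431.1 381.6 192. ] yaw 118.1 q [42. 26.  1. 65. -0. 13.] 59.898286536639674 0.0
312.7289784445105 322.4980583085259 199.4383625079613 [368.3 347.7 261. ] [[-0.471, 0.847, 0.246], [0.882, 0.452, 0.131], [-0.0, 0.279, -0.96]]
```

View pics/w5.png

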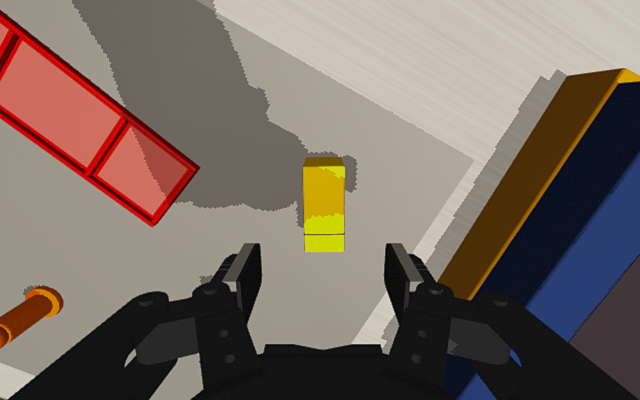

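The yellow box is square between the fingers with its top at (303–345, 165–252), centre (324,208). I'll check clearance to the book stack, whose edge runs near (440,290)–(565,75).

```bash
python3 -c "
from h import *
d=vision.read_camera('wrist');print(wcast([(324,208)],46,d),wcast([(440,290),(565,75),(620,72)],60,d));print(r.get_obs()['eef_pos'])"
```

```text
[[428.7 381.1]] [[440.3 483.4]
 [282.8 466.9]
 [266.  494.9]]
[431.09958579 381.5252788  191.95617176]
```

```bash
python3 -m crank '[[[-0.1,0,-4],[0,0,0],0.7],[[-0.1,0,-8],[0,0,0],0.7],[[-0.1,0,-10],[0,0,0],0.7],[[-0.1,0,-10.9],[0,0,0],0.7],[[-0.1,0,-10.9],[0,0,0],0.5],[[-0.1,0,-10.9],[0,0,0],0.2],[[-0.1,0,-10.9],[0,0,0],0.2],[[-0.1,0,-10.9],[0,0,0],0.2],[[-0.1,0,-10.9],[0,0,0],0.2],[[-0.1,0,-10.9],[0,0,0],0.2],[[-0.1,0,-7],[0,0,0],0.2],[[-0.1,0,-4],[0,0,0],0.2]]' 40
```

```text
clock: 14.52
eef_pos: [429.1, 380.8, 152.0]
eef_rot: [[-0.88, -0.474, -0.003], [-0.474, 0.88, -0.002], [0.004, -0.001, -1.0]]
ft_force: [0.5, 0.4, -0.2]
width: 29.5
grasp_force: 40.1
```

```bash
python3 -m crank '[[[2.5,-28,1],[0,0,0.45],0.2],[[2.5,-28,1],[0,0,0.45],0.2],[[2.5,-28,1],[0,0,0.45],0.2],[[2.5,-28,1],[0,0,0.45],0.2],[[2.5,-28,1],[0,0,0.45],0.2],[[2.5,-28,1],[0,0,0.45],0.2],[[4.5,-52.4,1],[0,0,0.886],0.2],[[4.5,-52.4,1],[0,0,0.886],0.2],[[4.5,-52.4,1],[0,0,0.886],0.2],[[4.5,-52.4,1],[0,0,0.886],0.2],[[4.5,-52.4,1],[0,0,0.886],0.2],[[4.5,-52.4,1],[0,0,0.886],0.2]]'
python3 -m crank '[[[0,0,0],[0,0,0],0.2],[[0,0,0],[0,0,0],0.2],[[0,0,0],[0,0,0],0.2],[[0,0,0],[0,0,0],0.2]]';python3 w.py w6
```

```text
clock: 15.52
eef_pos: [470.8, -91.1, 162.4]
eef_rot: [[-0.188, -0.982, 0.001], [-0.982, 0.188, -0.0], [-0.0, -0.001, -1.0]]
ft_force: [-0.1, 0.8, -0.9]
width: 29.5
grasp_force: 40.2
clock: 15.85
eef_pos: [470.6, -88.3, 161.7]
eef_rot: [[-0.188, -0.982, -0.0], [-0.982, 0.188, 0.0], [-0.0, 0.0, -1.0]]
ft_force: [0.0, -0.1, -0.7]
width: 29.4
grasp_force: 40.2
15.9 [470.6 -88.  161.7] yaw 169.2 q [-11.  18. -17.  55.   0. -90.] 29.293685238875035 40.20161211490631
312.7289784445105 322.4980583085259 199.4383625079613 [ 456.8 -158.3  230.7] [[-0.982, 0.18, 0.053], [0.188, 0.943, 0.274], [-0.001, 0.279, -0.96]]
```

View pics/w6.png

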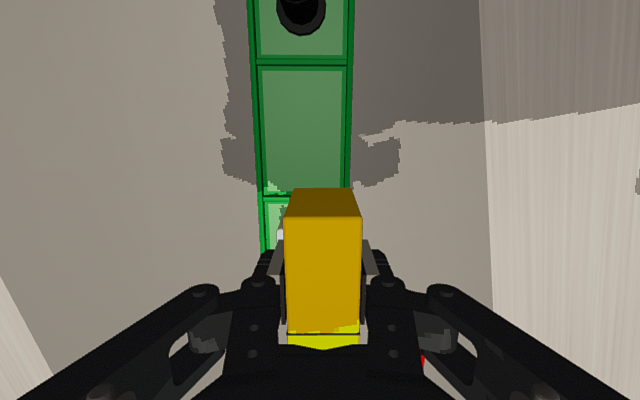

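The box is held straight, 55 mm short of the middle well. The well's visible floor corners are near (260,68), (347,67), (265,194) and (351,190).

```bash
python3 -c "
from h import *
d=vision.read_camera('wrist');p=wcast([(260,68),(347,67),(351,190),(265,194)],8,d);print(p,p.mean(0),wcast([(301,8)],62,d))"
python3 -m crank '[[[0.4,-3,0],[0,0,0],0.2],[[0.4,-5.5,0],[0,0,0],0.2],[[0.4,-5.5,0],[0,0,0],0.2],[[0.4,-5.5,0],[0,0,0],0.2]]'
```

```text
[[ 492.8 -191.1]
 [ 436.2 -180.9]
 [ 447.3  -97.7]
 [ 510.1 -106.6]] [ 471.6   -144.075] [[ 458.5 -205.2]]
clock: 16.28
eef_pos: [475.0, -143.9, 161.7]
eef_rot: [[-0.189, -0.982, 0.0], [-0.982, 0.189, 0.0], [-0.0, -0.0, -1.0]]
ft_force: [-0.3, 0.3, -0.5]
width: 29.5
grasp_force: 40.2
```

```bash
python3 -m crank '[[[-0.1,0,-4],[0,0,0],0.2],[[-0.1,0,-6.5],[0,0,0],0.2],[[-0.1,0,-7.4],[0,0,0],0.2],[[-0.1,0,-7.4],[0,0,0],0.2],[[-0.1,0,-7.4],[0,0,0],0.4],[[-0.1,0,-7.4],[0,0,0],0.55],[[-0.1,0,-7.4],[0,0,0],0.55],[[-0.1,0,-5],[0,0,0],0.6],[[-0.1,0,-1],[0,0,0],0.7],[[-0.1,0,3],[0,0,0],0.7],[[-0.1,0,3],[0,0,0],0.7]]'
```

```text
clock: 17.2
eef_pos: [478.0, -145.3, 199.4]
eef_rot: [[-0.189, -0.982, 0.013], [-0.982, 0.189, -0.004], [0.001, -0.014, -1.0]]
ft_force: [0.9, -0.1, 0.3]
width: 59.8
grasp_force: 0.0
```

```bash
python3 -m crank '[[[5,-10,0],[0,0,-1.1],0.7],[[5,-10,0],[0,0,-1.1],0.7],[[5,-10,0],[0,0,-1.1],0.7],[[5,-10,0],[0,0,-1.1],0.7],[[5,-10,0],[0,0,-1.1],0.7],[[5,-10,0],[0,0,-1.1],0.7],[[5,-10,0],[0,0,-1.1],0.7],[[5,-10,0],[0,0,-1.1],0.7],[[5,-10,0],[0,0,-1.1],0.7]]'
python3 -m crank '[[[6.3,-11.9,0],[0,0,-0.8],0.7],[[6.3,-11.9,0],[0,0,-0.8],0.7],[[6.3,-11.9,0],[0,0,-0.8],0.7],[[6.3,-11.9,0],[0,0,-0.8],0.7],[[6.3,-11.9,0],[0,0,-0.8],0.7],[[6.3,-11.9,0],[0,0,-0.8],0.7],[[6.3,-11.9,0],[0,0,-0.8],0.7],[[6.3,-11.9,0],[0,0,-0.8],0.7],[[6.3,-11.9,0],[0,0,-0.8],0.7]]';python3 w.py w7
```

```text
clock: 17.95
eef_pos: [524.0, -244.1, 191.5]
eef_rot: [[-0.963, -0.271, 0.0], [-0.271, 0.963, 0.0], [-0.0, 0.0, -1.0]]
ft_force: [0.1, 1.1, 0.1]
width: 59.7
grasp_force: 0.0
clock: 18.7
eef_pos: [586.9, -363.1, 191.4]
eef_rot: [[-0.869, 0.495, -0.0], [0.495, 0.869, 0.0], [0.0, 0.0, -1.0]]
ft_force: [1.7, -0.1, 0.2]
width: 59.7
grasp_force: 0.0
18.75 [ 586.9 -363.   191.5] yaw 60.3 q [-32.  39.  23.  74.   0.  -2.] 59.85711872055712 0.0
312.7289784445105 322.4980583085259 199.4383625079613 [ 525.1 -328.7  260.4] [[0.495, 0.834, 0.242], [0.869, -0.476, -0.137], [0.001, 0.278, -0.96]]
```

View pics/w7.png

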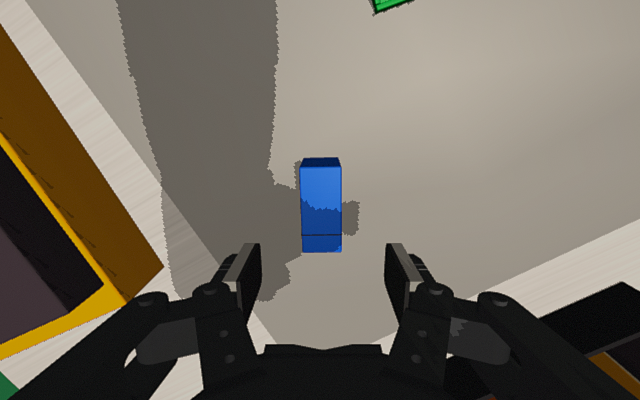

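The blue box is square between the fingers, top centre (321,208), and the surrounding boxes are clear.

```bash
python3 -c "
from h import *
d=vision.read_camera('wrist');print(wcast([(321,208)],46,d),wcast([(162,267)],80,d))"
python3 -m crank '[[[0,0,-4],[0,0,0],0.7],[[0,0,-8],[0,0,0],0.7],[[0,0,-10],[0,0,0],0.7],[[0,0,-10.9],[0,0,0],0.7],[[0,0,-10.9],[0,0,0],0.5],[[0,0,-10.9],[0,0,0],0.2],[[0,0,-10.9],[0,0,0],0.2],[[0,0,-10.9],[0,0,0],0.2],[[0,0,-10.9],[0,0,0],0.2],[[0,0,-10.9],[0,0,0],0.2],[[0,0,-7],[0,0,0],0.2],[[0,0,-3],[0,0,0],0.2]]' 40
```

```text
[[ 584.3 -363.5]] [[ 558.8 -466.2]]
clock: 19.8
eef_pos: [584.7, -362.0, 158.9]
eef_rot: [[-0.868, 0.497, -0.007], [0.497, 0.868, 0.004], [0.009, 0.0, -1.0]]
ft_force: [1.4, -1.0, -0.6]
width: 29.4
grasp_force: 42.8
```

```bash
python3 -m crank '[[[-12,52.6,0.5],[0,0,-1.28],0.2],[[-12,52.6,0.5],[0,0,-1.28],0.2],[[-12,52.6,0.5],[0,0,-1.28],0.2],[[-12,52.6,0.5],[0,0,-1.28],0.2],[[-12,52.6,0.5],[0,0,-1.28],0.2],[[-12,52.6,0.5],[0,0,-1.28],0.2],[[-12,52.6,0.5],[0,0,-1.28],0.2],[[-12,52.6,0.5],[0,0,-1.28],0.2],[[-12,52.6,0.5],[0,0,-1.28],0.2],[[-12,52.6,0.5],[0,0,-1.28],0.2],[[-12,52.6,0.5],[0,0,-1.28],0.2],[[-12,52.6,0.5],[0,0,-1.28],0.2]]'
python3 -m crank '[[[0,0,0],[0,0,0],0.2],[[0,0,0],[0,0,0],0.2],[[0,0,0],[0,0,0],0.2]]'
```

```text
clock: 20.8
eef_pos: [479.2, 108.8, 167.0]
eef_rot: [[0.23, 0.973, 0.002], [0.973, -0.23, 0.0], [0.001, 0.002, -1.0]]
ft_force: [0.5, 0.3, -0.3]
width: 29.2
grasp_force: 42.9
clock: 21.05
eef_pos: [479.8, 107.4, 166.6]
eef_rot: [[0.226, 0.974, 0.001], [0.974, -0.226, -0.0], [-0.0, 0.001, -1.0]]
ft_force: [0.3, -0.1, -0.8]
width: 29.5
grasp_force: 42.9
```

```bash
python3 -m crank '[[[-1.2,5.5,0],[0,0,0],0.2],[[-1.2,5.5,0],[0,0,0],0.2],[[-1.2,5.5,0],[0,0,0],0.2],[[-1.2,5.5,0],[0,0,0],0.2]]'
python3 w.py w8
```

```text
clock: 21.38
eef_pos: [468.2, 161.1, 166.2]
eef_rot: [[0.228, 0.974, 0.0], [0.974, -0.228, -0.001], [-0.001, 0.0, -1.0]]
ft_force: [0.2, -0.5, -1.0]
width: 29.2
grasp_force: 42.9
21.4333 [468.2 160.7 166.2] yaw -13.2 q [ 19.  19. -14.  57.  -0. 122.] 29.124213514247828 42.857476472854614
312.7289784445105 322.4980583085259 199.4383625079613 [483.7 229.3 235.2] [[0.974, -0.219, -0.062], [-0.228, -0.935, -0.271], [0.001, 0.278, -0.961]]
```

View pics/w8.png

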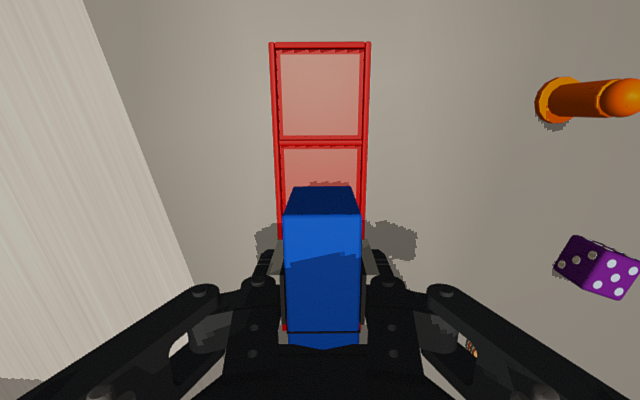

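The blue box hangs in line with the red tray (tray centre column ~321), and the empty end well is visible beyond it.

```bash
python3 -m crank '[[[0,0.1,-4],[0,0,0],0.2],[[0,0.1,-7],[0,0,0],0.2],[[0,0.1,-7.9],[0,0,0],0.2],[[0,0.1,-7.9],[0,0,0],0.2],[[0,0.1,-7.9],[0,0,0],0.4],[[0,0.1,-7.9],[0,0,0],0.55],[[0,0.1,-7.9],[0,0,0],0.55],[[0,0.1,-5],[0,0,0],0.6],[[0,0.1,-1],[0,0,0],0.7],[[0,0.1,3],[0,0,0],0.7],[[0,0.1,5],[0,0,0],0.7],[[0,0.1,5],[0,0,0],0.7]]'
python3 -m crank '[[[-16,5,6],[0,0,0],0.7],[[-16,5,6],[0,0,0],0.7],[[-16,5,6],[0,0,0],0.7],[[-16,5,6],[0,0,0],0.7],[[-16,5,6],[0,0,0],0.7],[[-16,5,6],[0,0,0],0.7],[[-16,5,6],[0,0,0],0.7]]'
python3 - <<'E'
from h import *
d=vision.read_camera("top");s=vision.read_camera("scene")
a=cv2.resize(d["color"][150:290,170:450],(800,400),interpolation=cv2.INTER_CUBIC)
cv2.imwrite("pics/end_top.png",a)
cv2.imwrite("pics/end_scene.png",cv2.resize(s["color"][110:280,170:450],(800,486),interpolation=cv2.INTER_CUBIC))
for n,c,b,z in[("yellow","yellow",(350,215,400,262),50),("blue","blue",(240,220,295,266),50),("tin","tin",(280,220,316,266),44),("wdie","white",(334,215,372,250),38)]:
    k=blob(d["color"],c,b);print(n,None if k is None else rect(d,k,z))
for n,c,b,z in[("pdie","purple",(290,162,314,184),34),("orange","orange",(244,168,266,190),63)]:
    print(n,rect(d,blob(d["color"],c,b),z/2))
E
```

```text
clock: 22.43
eef_pos: [470.8, 163.8, 222.1]
eef_rot: [[0.228, 0.974, 0.011], [0.974, -0.228, 0.004], [0.006, 0.01, -1.0]]
ft_force: [0.3, -0.4, 0.4]
width: 59.8
grasp_force: 0.0
clock: 23.02
eef_pos: [307.8, 213.3, 276.1]
eef_rot: [[0.226, 0.974, 0.001], [0.974, -0.226, 0.0], [0.001, 0.001, -1.0]]
ft_force: [1.2, -0.4, -0.7]
width: 59.6
grasp_force: 0.0
yellow [ 473.1 -140.6   65.    28.9   79.1]
blue [466.9 162.1  61.8  26.1  77.4]
tin [449.8  86.2  40.2  37.4  -0.8]
wdie [489.3 -69.4 101.   92.8  88.7]
pdie [668.1  68.7  35.   34.7  56.6]
orange [655.4 201.8  14.5  13.8  43.6]
```

View pics/end_top.png

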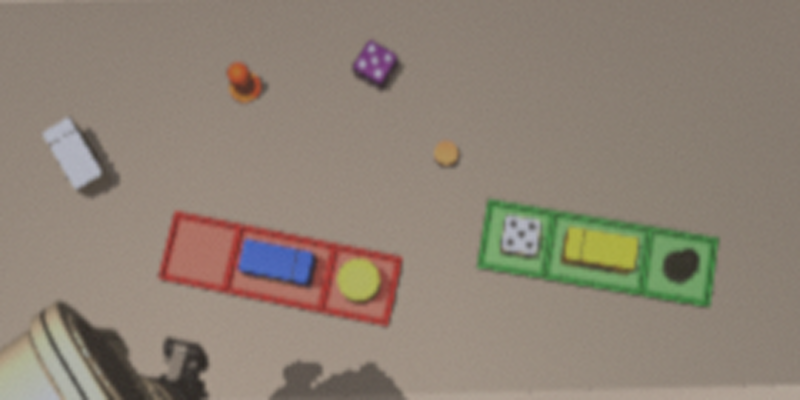

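View pics/end_scene.png

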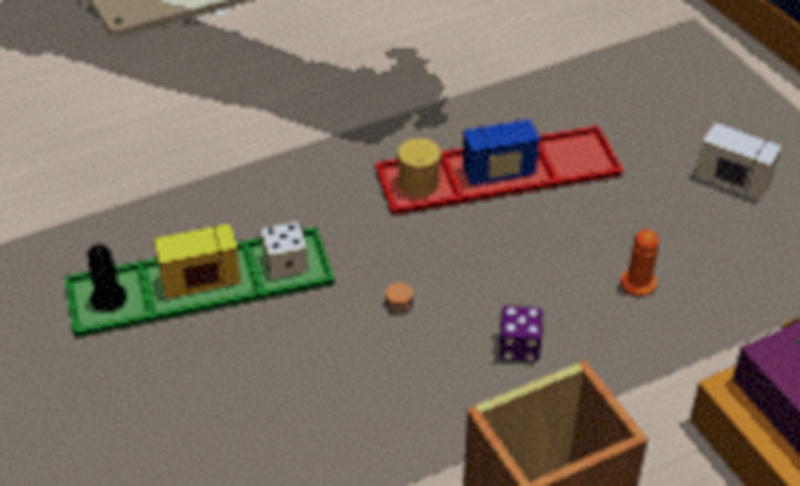

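Both views show all five items upright and central in their wells, and the spares where they were: die (521,235), yellow box (600,249), figure (680,265), blue box (277,261), tin (359,280). Measured offsets are under about 5 mm.

```bash
python3 -c "
from bench import workorder
print(workorder.sign_off())"
```

```text
the job is handed in; nothing more can be done
None
```

I made up both kits and handed the job in at about 23 s of the 120 s allowed; the final pictures show all five items upright and central in their wells and the spares where they were, but `sign_off()` returned no verdict.

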